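# Show the drilled rail end to the inspection camera

### The job

The drawer rail in the drilling jig has just had its two dowel holes drilled: swing the toggle clamp fully open by its handle, lift the rail out and hold its drilled end up to the inspection camera, square to the lens, centred in the view and 120 mm in front of the glass, with the two holes side by side across the picture. Do not drag the rail out from under the closed clamp, and leave the camera and the two undrilled rails as they are. Finish while still holding the rail there, steady in the air.

Things in the scene. Friction and masses are not known exactly. Their poses are not given: they have to be found in the camera images.
- clamp_jig: wooden drilling jig fixed to the bench: board 300 x 160 x 18 mm. Origin: middle of its underside; x along its length toward the handle end, z up. At the -x end an aluminium drill-guide block 38 mm high, at the +x end a fence 46 mm high. The rail lies along y = -40 mm between steel pins 8 mm thick, 12 mm high: at x = -135 mm on both sides, at x = -15 mm on the -y side
- clamp_jig_arm (a joint): toggle clamp on the jig, rad: about 0.15 = clamped on the rail, 0.70 = fully open (stop), its handle then lying level just over the end fence. It stays where it is left. Opening it takes about 6 N at the handle
- clamp_hinge (a point): pivot of the clamp, 50 mm above the bench, 70 mm from the jig's middle toward the handle end; its axis is the jig's y axis. As the clamp opens, the handle swings down toward the jig's +x end and the arm with the pad swings up. Fully open, the pad still stands over the last 30 mm of the rail's plain end, its underside about 80 mm above the bench
- clamp_handle (a point): point on the middle line of the red handle near its upper end, 75 mm from the pivot; it moves with the handle. The handle is a round bar 14 mm thick, slanting up and outward from the pivot at about 30 deg when clamped (this point then about 88 mm above the bench), so it can be pressed down from above. Its line runs from the pivot through this point
- rail: the drilled drawer rail, plain wood, 140 x 44 x 16 mm, about 0.08 kg, lying flat in the jig. Origin: centre of its underside; x along its length toward the drilled end, y across its width, z up out of its upper face
- rail_center (a point): middle of the drilled rail (half-way up, 26 mm above the bench in the jig); axes as rail. The clamp pad stands on it 49 mm from here toward the plain end: grip it across its 44 mm width here or up to 20 mm nearer the drilled end. To pass below the raised pad, lift it 25 mm (clear of pins and guide block), then draw it away from the clamp lengthwise or sideways
- rail_end (a point): centre of the rail's drilled end face, 70 mm from its middle along x; two 6 mm holes lie 13 mm to either side of it along y. In the jig this end stands 1 mm from the guide block
- camera_lens (a point): middle of the front glass of the grey inspection camera (44 mm square, with a 60 mm ring light round the lens) that stands on a steel column at the far left. Axes of the camera: x points from the scene into the lens, along the line of sight; y across the picture, level; z up in the picture. The camera looks toward the robot and down by 11 to 29 deg
- camera_focus (a point): the point where the drilled end's centre belongs: on the line of sight, 120 mm in front of the glass; axes as camera_lens. There the rail's x axis must point along the camera's x axis (the end face toward the glass) and its y axis along the camera's y axis
- blank_a_center (a point): middle of a loose undrilled rail of the same size, lying flat on the bench to the left
- blank_b_center (a point): middle of the other loose undrilled rail, lying flat farther to the left
Not all that is in view belongs to the job. What is shaped like the rail but purple is not meant.

How it is judged:
By the outcome, as a careful person would: the job done as asked, in the order asked, and still so for the second after the job is handed in, while the arm keeps its last pose, push and grip.
It also fails if it takes over 54 s, if anything falls off the work surface, if the arm or the gripper's body presses on something with over 40 N, if the wrist force passes 120 N, or if a joint passes its speed limit or range.

### The arm

A 7-joint arm with a two-finger parallel gripper is mounted at the origin on the work surface; the furniture and walls round the work are solid. World frame = base frame: x ahead of the robot, y to its left, z up, the work surface at z = 0. Lengths are in m, angles in rad, forces in N, time in s.
With the tool pointing down it reaches from about 0.425 to 0.825 m from the base axis. Payload 3.6 kg.
Tool frame: the origin (TCP) lies at the centre of the arm's flange, where the gripper is bolted on; the fingertips stand 186 mm ahead of it and the grasp point (between the pads) lies 167 mm ahead of it; z points along the fingers, y is the line along which they close (so a half turn about z gives the same grasp; the last joint's range is limited). The gripper opens to 93 mm and grips with 3 to 60 N. Pads are 15 mm wide; open, the fingers measure 128 mm over their backs; the gripper's body (75 mm by 188 mm) begins 65 mm behind the grasp point.
Start: joints at [-1.282, 0.615, -0.013, 1.423, 0.008, 1.103, -0.04], TCP at [0.201, 0.618, 0.405] pointing down, gripper open.
Joint ranges: [-3.12, 3.12], [-0.3, 2.06], [-1.34, 1.32], [0.26, 2.42], [-1.36, 4.5], [0.01, 1.98], [-2.84, 2.84]. Speed limits (rad/s): [2.79, 2.79, 3.14, 3.14, 3.14, 3.14, 3.14].

### API

Orientations are given as a unit quaternion [x, y, z, w].
In Python, from station import env, optics, job gives the robot as it stands. Calls block until the motion is done:
- env.reach(position, orientation): joint-space move of the TCP to a pose.
- env.movel(position, rot=None, feed=0.15, stop_force=None): straight line of the TCP; rot=None keeps the orientation; feed is the mean speed in m/s. With stop_force (N) it stops when the force on the tool has changed by that much, and returns True; else False.
- env.goto_joints(angles): joint-space move.
- env.command_gripper(opening, newtons=None): finger opening in m; newtons is the grip in N (None keeps the last); returns when the fingers have stopped.
- env.hold(seconds).
- env.inverse_kinematics(position, orientation): joint angles nearest the present ones, or None.
- env.observe(): the state.
- optics.capture(name): name is "side" or "top"; returns a dict with "frame" (400x640x3 uint8, red, green, blue), "range_z" (400x640 float32, m along the optical axis (not along the pixel's ray), 0 where there is no reading), "intrinsics" (3x3 intrinsics, pixels), "extrinsics" (4x4, takes a point from camera to world coordinates). Camera axes: x right, y up, looking along -z (the intrinsics and any distortion apply to the point x, -y, -z); pixel columns grow to the right and rows downward; lengths in m; the calibration is good to about 2 mm. A picture is of the moment at which its call begins.
A pose or a line that the arm cannot do raises env.MotionError and nothing moves.
- job.job_done(): hands the job in; it is judged then, once.
The state is a dict: "t": time; "q": joint angles; "joint_vel": joint speeds; "joint_torque": joint torques, N m; "tool_pos": TCP position; "eef_rot": TCP orientation; "contact_force": force on the tool from outside, world axes, zero at the start; "wrist_torque": the same for the moment, N m; "width": finger opening in m; "grasp_force": force on a finger pad.
Only numpy, scipy, OpenCV 4.12 (cv2) and the standard library are available. Lean on these libraries where they do the work, as an engineer would, in place of code of your own. Each camera call takes 0.05 s, during which the arm holds its last target. There are 200 camera calls.

## Working session

There is one attempt and no reset: what is moved stays moved. The work goes in short steps, each a Python script; the robot and the scene stay as the last script left them, time stands still between calls to the robot, and variables do not carry over. Pictures are saved under pics/ and viewed, at most 10 in all, crops included, and the job is handed in when it is done.

```bash
ls; mkdir -p pics
python3 - <<'E'
from station import env, optics, job
import cv2,numpy as np
for n in("top","side"):
    c=optics.capture(n); cv2.imwrite(f"pics/{n}0.png",c["frame"][:,:,::-1]); np.savez(f"{n}0.npz",**c)
    print(n,c["intrinsics"],c["extrinsics"].round(4),[k for k in c], (c["range_z"]>0).mean())
o=env.observe();print(o)
E
```

```text
pics
top [[420.18439871   0.         314.23342081]
 [  0.         420.18439871 196.75673705]
 [  0.           0.           1.        ]] [[ 0.0088  0.9959 -0.0903  0.309 ]
 [-1.      0.0084 -0.0048  0.0744]
 [-0.004   0.0903  0.9959  1.3125]
 [ 0.      0.      0.      1.    ]] ['frame', 'range_z', 'intrinsics', 'extrinsics'] 0.9961171875
side [[410.62372939   0.         314.56383661]
 [  0.         410.62372939 209.4711699 ]
 [  0.           0.           1.        ]] [[ 0.9729  0.1355 -0.1874  0.2176]
 [-0.2311  0.5397 -0.8095 -0.7588]
 [-0.0086  0.8309  0.5564  0.751 ]
 [ 0.      0.      0.      1.    ]] ['frame', 'range_z', 'intrinsics', 'extrinsics'] 0.96037109375
{'t': 0.1, 'q': array([-1.28246744,  0.61578464, -0.01257871,  1.42472617,  0.00807142,
        1.1033458 , -0.0404382 ]), 'joint_vel': array([ 0.00141735, -0.0011543 ,  0.00185071, -0.00451423, -0.00113535,
        0.00087251, -0.00155643]), 'joint_torque': array([ 1.17667307e-03, -4.60045123e+01,  2.10101623e-01, -1.66247553e+01,
       -6.11865101e-02,  1.68681104e-02,  9.08056563e-05]), 'tool_pos': array([0.20118532, 0.61778851, 0.40372533]), 'eef_rot': array([ 1.56773250e-01,  9.87634002e-01, -1.09510231e-03, -1.62878461e-04]), 'contact_force': array([-0.0094107 ,  1.0818009 , -0.54446958]), 'wrist_torque': array([-0.00468553, -0.0067627 ,  0.01068582]), 'grasp_force': 0.0, 'width': 0.09311455518215998}
```

View pics/top0.png

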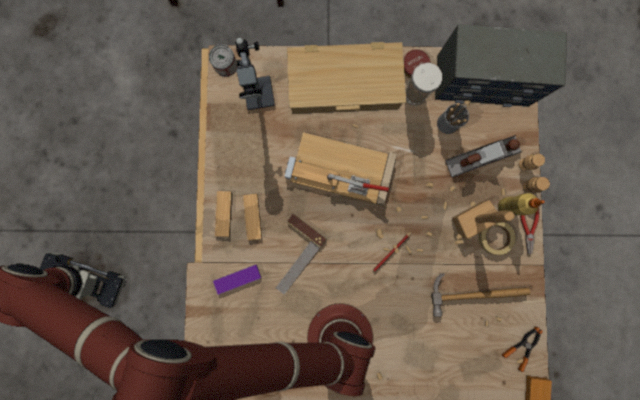

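View pics/side0.png

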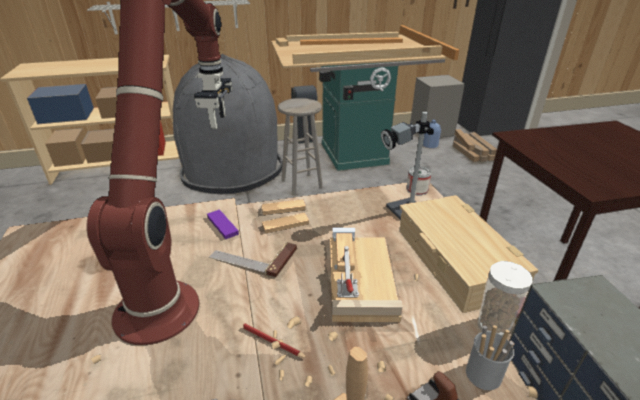

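The top view shows the jig at about (342,170), with its guide block at (290,168), handle at (375,187) and rail at about (325,183). These could be mistaken for the rail: the blanks at (223,215) and (252,218), the purple block (237,280), and the loose wood at (475,218). I choose the piece inside the jig, and will check it in a close crop.

```bash
cat > h.py <<'E'
import numpy as np,cv2
def load(n): return dict(np.load(n+".npz"))
def cloud(c):
    K,T,z=c["intrinsics"],c["extrinsics"],c["range_z"]
    v,u=np.mgrid[:400,:640]
    p=np.stack([(u-K[0,2])/K[0,0]*z,-(v-K[1,2])/K[1,1]*z,-z],-1)
    w=p@T[:3,:3].T+T[:3,3]; w[z==0]=np.nan; return w
def ray(c,u,v):
    K,T=c["intrinsics"],c["extrinsics"]
    d=T[:3,:3]@np.array([(u-K[0,2])/K[0,0],-(v-K[1,2])/K[1,1],-1]); return T[:3,3],d/np.linalg.norm(d)
def onz(c,u,v,z):
    o,d=ray(c,u,v); return o+d*(z-o[2])/d[2]
E
python3 - <<'E'
from h import *
t,s=load("top0"),load("side0")
def crop(c,u0,v0,w,h): return cv2.resize(c["frame"][v0:v0+h,u0:u0+w,::-1],(400,300),interpolation=cv2.INTER_CUBIC)
im=np.vstack([np.hstack([crop(t,278,125,128,96),crop(s,310,215,112,112*3//4+24)]),np.hstack([crop(t,205,30,100,75),crop(s,370,105,80,60)])])
cv2.imwrite("pics/crop0.png",im)
for n,c in(("top",t),("side",s)):
    w=cloud(c)
    print(n,"bench z",np.nanmedian(w[235:255,400:420,2] if n=="top" else w[280:300,220:240,2]))
w=cloud(t)
h=w[125:212:3,280:402:3,2]*1000
np.set_printoptions(linewidth=250)
print(np.round(h).astype(int))
E
```

```text
top bench z -3.481027324803154e-05
side bench z 0.001003555950913948
[[ 0 -1  2 ...  3  4 -2]
 [ 0 -2 -3 ... -2  0  3]
 [ 0 -2  6 ... -8 -2  4]
 ...
 [ 0 -3  1 ...  0 -5 -2]
 [ 6  3  2 ... -4 -3  8]
 [ 0  5 -5 ...  1 19 20]]<stdin>:12: RuntimeWarning: invalid value encountered in cast
```

View pics/crop0.png

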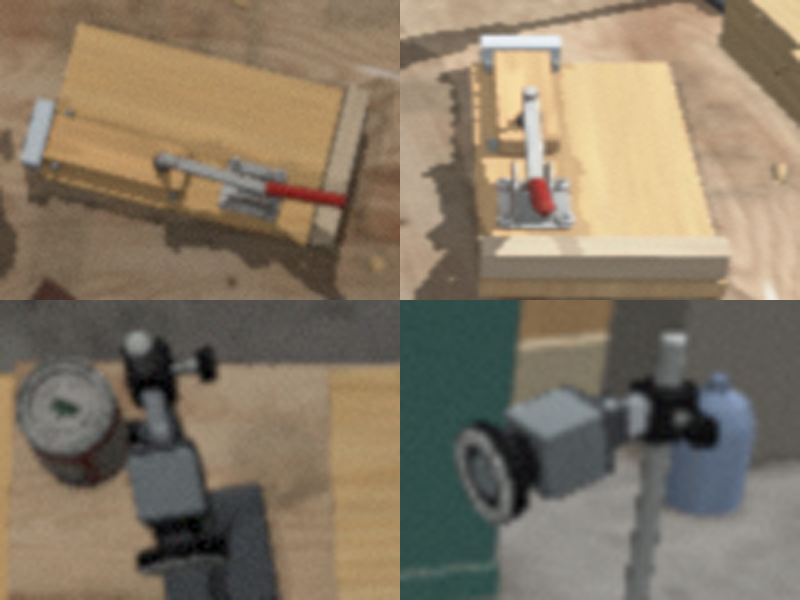

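The crops show the rail in the jig, clamped under the pad at top crop pixel (165,160), with the red handle slanting out to (345,200). The inspection camera is a grey box with its ring light facing the robot. I'll average several depth frames and fit the poses.

```bash
python3 - <<'E'
from station import env, optics
from h import *
for n in("top","side"):
    cs=[optics.capture(n) for _ in range(15)]
    z=np.stack([c["range_z"] for c in cs]); z=np.where(z>0,z,np.nan); print(n,"std",np.nanmedian(np.nanstd(z,0)))
    c=cs[0]; c["range_z"]=np.nan_to_num(np.nanmedian(z,0)).astype("f4"); c["frame"]=np.mean([k["frame"] for k in cs],0).round().astype("u1")
    np.savez(n+"1.npz",**c)
print(env.observe()["t"])
E
cat > fit.py <<'E'
from h import *
np.set_printoptions(precision=4,suppress=True,linewidth=160)
t,s=load("top1"),load("side1"); W=cloud(t); S=cloud(s)
# jig footprint
m=np.zeros((400,640),np.uint8); sub=W[122:215,275:408,2]; m[122:215,275:408]=(sub>0.010)
n,l,st,_=cv2.connectedComponentsWithStats(m); k=1+np.argmax(st[1:,4]); m=(l==k)
P=W[m]; print("jig comp",m.sum(),"rect all",cv2.minAreaRect((P[:,:2]*1000).astype("f4")))
b=m&(abs(W[...,2]-.018)<.005); print("board rect",cv2.minAreaRect((W[b][:,:2]*1000).astype("f4")))
# fence: high points at right end ; guide: left
hsv=cv2.cvtColor(t["frame"],cv2.COLOR_RGB2HSV)
f=m&(W[...,2]>.035); n,l,st,ce=cv2.connectedComponentsWithStats(f.astype("u1"))
for i in range(1,n):
    if st[i,4]>25: q=W[l==i]; print("high comp",st[i],q[:,2].mean(),q[:,2].max(),cv2.minAreaRect((q[:,:2]*1000).astype("f4")))
red=m&((hsv[...,0]<8)|(hsv[...,0]>172))&(hsv[...,1]>150)
for nm,c,C in(("top",t,W),("side",s,S)):
    h=cv2.cvtColor(c["frame"],cv2.COLOR_RGB2HSV); r=((h[...,0]<6)|(h[...,0]>174))&(h[...,1]>150)&(h[...,2]>60)
    box=(slice(175,205),slice(350,400)) if nm=="top" else (slice(265,305),slice(330,370))
    mm=np.zeros_like(r);mm[box]=r[box]; v,u=np.where(mm); print(nm,"red px",len(u),u.min(),u.max(),v.min(),v.max(), "cloud mean",np.nanmean(C[mm],0),"top pts",C[mm][np.nanargmax(C[mm][:,2])])
    q=C[mm]; d=np.linalg.svd(q-q.mean(0))[2][0]; print("dir",d, "ends",q.mean(0)+d*((q-q.mean(0))@d).min(),q.mean(0)+d*((q-q.mean(0))@d).max())
# camera region
for nm,C in(("top",W),("side",S)):
    q=C.reshape(-1,3); g=(q[:,2]>.12)&(q[:,0]>.45)&(q[:,0]<.85)&(q[:,1]>.1)&(q[:,1]<.4)
    idx=np.where(g)[0]; print(nm,"cam pts",g.sum(),"bbox",q[g].min(0),q[g].max(0),"px",(idx%640).min(),(idx%640).max(),(idx//640).min(),(idx//640).max())
E
python3 fit.py
python3 - <<'E'
import sys; sys.path.insert(0,'.')
from h import *
t,s=load("top1"),load("side1")
a=cv2.resize(t["frame"][60:110,225:285,::-1],(400,333),interpolation=cv2.INTER_CUBIC)
b=cv2.resize(s["frame"][110:160,375:435,::-1],(400,333),interpolation=cv2.INTER_CUBIC)
cv2.imwrite("pics/cam1.png",np.hstack([a,b]))
E
```

```text
top std 0.00303376
side std 0.0026524959
1.6
jig comp 5094 rect all ((519.9656372070312, 2.0948486328125), (320.6241760253906, 160.37335205078125), 75.92381286621094)
board rect ((519.2037353515625, -0.88665771484375), (314.4832458496094, 160.31158447265625), 75.9486083984375)
high comp [325 152  72  52 723] 0.05659045001283655 0.09848359170123588 ((504.91943359375, -56.10618591308594), (191.83001708984375, 159.6042938232422), 76.07974243164062)
high comp [285 156  11  22 126] 0.038191406709611006 0.04078317987482194 ((517.1128540039062, 155.64088439941406), (19.829212188720703, 63.49485397338867), 78.63836669921875)
top red px 82 364 388 184 190 cloud mean [ 0.4517 -0.1002  0.0798] top pts [ 0.4464 -0.1279  0.0985]
dir [-0.2079 -0.8494  0.485 ] ends [ 0.4595 -0.0681  0.0615] [ 0.4437 -0.133   0.0986]
side red px 40 347 351 280 291 cloud mean [ 0.4462 -0.112   0.0864] top pts [ 0.4394 -0.1322  0.0979]
dir [-0.2285 -0.8663  0.4442] ends [ 0.4559 -0.0754  0.0676] [ 0.4402 -0.1347  0.0981]
top cam pts 1007 bbox [0.6527 0.2151 0.1936] [0.796  0.2815 0.3302] px 235 262 38 98
side cam pts 1133 bbox [0.6509 0.2145 0.1202] [0.7931 0.2758 0.3297] px 381 433 112 177
  var = nanvar(a, axis=axis, dtype=dtype, out=out, ddof=ddof,
<stdin>:6: RuntimeWarning: All-NaN slice encountered
```

View pics/cam1.png

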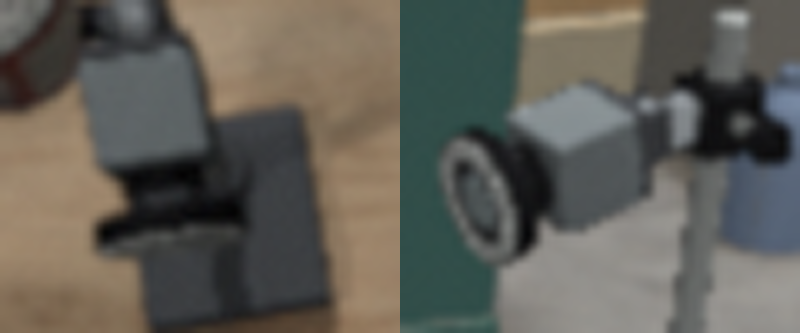

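The crop shows the ring light centred at about side pixel (387,139), with the box's top and right faces both visible. Next I fit planes to the box faces and the ring.

```bash
cat > cam.py <<'E'
from h import *
np.set_printoptions(precision=4,suppress=True,linewidth=160)
t,s=load("top1"),load("side1"); W=cloud(t); S=cloud(s)
def poly(pts,o,off=0):
    m=np.zeros((400,640),"u1"); p=(np.array(pts,float)-[off,0])/6.667+o; c=p.mean(0); p=c+(p-c)*.85
    cv2.fillPoly(m,[np.round(p).astype(int)],1); return m>0
def plane(C,m,nm):
    q=C[m]; q=q[~np.isnan(q).any(1)]
    for _ in range(3):
        c=np.median(q,0); c=q.mean(0); n=np.linalg.svd(q-c)[2][2]; r=(q-c)@n; q=q[abs(r)<2.5*r.std()+1e-4]
    n=n*np.sign(n[2] if abs(n[2])>.7 else -n[0] if abs(n[0])>.7 else -n[1]); print(nm,len(q),"c",c,"n",n,"rms mm",r.std()*1e3,"yaw/pitch deg",np.degrees([np.arctan2(n[1],n[0]),np.arcsin(n[2])])); return c,n
A=plane(W,poly([(80,60),(190,42),(210,160),(100,170)],[225,60]),"top/topface")
B=plane(S,poly([(510,115),(585,83),(635,125),(550,155)],[375,110],400),"side/topface")
D=plane(S,poly([(550,160),(635,130),(640,190),(575,228)],[375,110],400),"side/sideface")
# ring front: bright grey annulus seen by side camera
g=cv2.cvtColor(s["frame"],cv2.COLOR_RGB2HSV); m=np.zeros((400,640),bool); m[126:152,379:399]=True
ring=m&(g[...,1]<60)&(g[...,2]>110)&(np.nan_to_num(S[...,0],nan=9)<.72)
R=plane(S,ring,"ring"); v,u=np.where(ring); e=cv2.fitEllipse(cv2.convexHull(np.c_[u,v].astype("f4"))); print("ell",e,u.min(),u.max(),v.min(),v.max())
q=S[ring]; print("ring bbox",np.nanpercentile(q,[3,97],axis=0))
o,d=ray(s,*e[0]); c,n=R; print("lens via ray/ring plane",o+d*((c-o)@n)/(d@n))
E
python3 cam.py
python3 - <<'E'
from h import *
np.set_printoptions(precision=4,suppress=True,linewidth=200)
s=load("side1");g=cv2.cvtColor(s["frame"],cv2.COLOR_RGB2HSV)
print(g[127:152,380:398,2]); print((cloud(s)[127:152,380:398,0]*1000).round().astype(int) if 1 else 0)
E
```

```text
top/topface 227 c [0.7018 0.251  0.2975] n [-0.2357 -0.0319  0.9713] rms mm 0.6291115118051369 yaw/pitch deg [-172.3008   76.2412]
side/topface 85 c [0.7007 0.2459 0.2973] n [-0.2208 -0.0588  0.9736] rms mm 0.46936499842963886 yaw/pitch deg [-165.0815   76.7938]
side/sideface 98 c [0.7097 0.2303 0.2757] n [ 0.1705 -0.9853  0.0112] rms mm 0.5910177748245732 yaw/pitch deg [-80.1842   0.64  ]
ring 33 c [0.6842 0.2497 0.2944] n [-0.1252 -0.039   0.9914] rms mm 0.728574879793574 yaw/pitch deg [-162.6872   82.4634]
ell ((378.0, 148.5), (14.964591979980469, 60.27606201171875), 40.9349479675293) 384 398 126 144
ring bbox [[0.6533 0.2181 0.2685]
 [0.6963 0.2646 0.2971]]
lens via ray/ring plane [0.6049 0.1653 0.281 ]
[[ 78  78  78  77  78  78  78  77  78  78  83 107 133 149 149 147 146 147]
 [ 76  77  78  77  76  71  71  72  76  78  79  88 109 131 141 145 147 146]
 [ 77  78  76  72  64  47  40  47  66  73  75  68  76  96 118 136 144 145]
 [ 78  76  74  72  67  48  33  30  39  48  63  63  62  66  82 106 128 139]
 [ 76  73  83 103 108  91  74  46  29  30  44  56  48  42  52  71  94 115]
 [ 75  7
[... 3118 characters left out ...]
64  665  663  664  666  670  673  676 1730 1740]
 [1428 1432 1442 1454  662  662  664  666  668  670  664  665  667  670  674  677 1719 1731]
 [1431 1435 1442 1457 1463  663  663  664  666  666  665  665  667  671  675  679 1712 1721]
 [1428 1436 1446 1455 1464 1473  664  664  665  665  666  666  668  672  676 1694 1704 1715]
 [1430 1440 1446 1456 1467 1473 1482  665  666  666  666  668  670  675 1680 1691 1694 1705]
 [1430 1438 1448 1456 1465 1473 1483 1492  666  667  667  670 1654 1664 1672 1681 1688 1698]
 [1431 1441 1451 1457 1465 1477 1484 1495 1500 1512 1630 1639 1641 1655 1665 1673 1678 1688]
 [1433 1441 1452 1455 1466 1479 1485 1492 1502 1514 1620 1627 1637 1646 1656 1663 1671 1681]]
```

```bash
cat > ring.py <<'E'
from h import *
np.set_printoptions(precision=4,suppress=True,linewidth=160)
t,s=load("top1"),load("side1"); W=cloud(t); S=cloud(s)
g=cv2.cvtColor(s["frame"],cv2.COLOR_RGB2HSV)[...,2]
m=np.zeros((400,640),"u1"); m[129:150,380:393]=1
m=(m>0)&(S[...,0]<.669)&(g>72)
n,l,st,_=cv2.connectedComponentsWithStats(m.astype("u1"),connectivity=4); m=l==1+np.argmax(st[1:,4])
v,u=np.where(m); q=S[m]; 
for _ in range(4):
    c=q.mean(0); n=np.linalg.svd(q-c)[2][2]; r=(q-c)@n; q=q[abs(r)<2.2*r.std()]
n*=np.sign(n[0]); print(len(u),len(q),"n",n,"rms",r.std(),"yaw,pitch",np.degrees([np.arctan2(n[1],n[0]),np.arcsin(n[2])]))
hull=cv2.convexHull(np.c_[u,v].astype("f4")); e=cv2.fitEllipse(hull); print("ell",e)
yaw=np.radians(9.8)
for nn in (n,np.array([np.cos(yaw)*np.cos(.236),np.sin(yaw)*np.cos(.236),np.sin(.236)])):
    o,d=ray(s,*e[0]); print("lens ray",o+d*((c-o)@nn)/(d@nn))
    Y=np.cross([0,0,1],nn);Y/=np.linalg.norm(Y);Z=np.cross(nn,Y)
    p=np.stack([(q-c)@Y,(q-c)@Z],1); (x,y),r=cv2.minEnclosingCircle((p*1000).astype("f4")); print("circle",r,"centre",c+x/1e3*Y+y/1e3*Z, "extents",p.min(0),p.max(0))
# top view: ring row & box-edge yaw
q=W.reshape(-1,3); k=(q[:,2]>.2)&(q[:,0]>.6)&(q[:,0]<.678)&(q[:,1]>.18)&(q[:,1]<.32); p=q[k]; print("top ring pts",k.sum(),p.min(0),p.max(0)); 
print(cv2.minAreaRect((p[:,:2]*1000).astype("f4")))
k=(q[:,2]>.27)&(q[:,0]>.675)&(q[:,0]<.74)&(q[:,1]>.18)&(q[:,1]<.32); p=q[k]; r=cv2.minAreaRect((p[:,:2]*1000).astype("f4")); print("box",r)
# rail blob + plain end in top: wood between heights 28..40 in the jig
xj=np.array([-.2427,-.9701]); yj=np.array([.9701,-.2427]); O=np.array([.5175,-.0079])
P=W[...,:2]-O; a=P@xj; b=P@yj; mm=(abs(b+.04)<.035)&(a>-.17)&(a<.03)&(abs(W[...,2]-.034)<.005)
p=np.c_[a[mm],b[mm]]; print("rail strip a",np.percentile(p[:,0],[0,2,98,100]),"b",np.percentile(p[:,1],[1,50,99]),cv2.minAreaRect((p*1000).astype("f4")))
print("pad",[ (a[i],b[i],W[i][2]) for i in [(176,331)]])
E
python3 ring.py
```

```text
122 112 n [0.9568 0.1769 0.2307] rms 0.0006285606834036725 yaw,pitch [10.4721 13.3354]
ell ((386.219970703125, 139.56884765625), (8.96419906616211, 20.258813858032227), 159.5953369140625)
lens ray [0.6592 0.2411 0.2675]
circle 28.481979370117188 centre [0.6592 0.2429 0.2659] extents [-0.0253 -0.0285] [0.0297 0.0264]
lens ray [0.6591 0.241  0.2675]
circle 28.477468490600586 centre [0.6592 0.2429 0.2659] extents [-0.0253 -0.0285] [0.0297 0.0264]
top ring pts 203 [0.6527 0.2151 0.2381] [0.678  0.2738 0.2977]
((665.2365112304688, 244.42059326171875), (58.496036529541016, 25.269001007080078), 88.91868591308594)
box ((707.3997192382812, 249.89944458007812), (74.71393585205078, 48.05571365356445), 11.181312561035156)
rail strip a [-0.1695 -0.166  -0.0133 -0.0088] b [-0.0692 -0.0415 -0.0122] ((-88.95576477050781, -39.061100006103516), (160.6305694580078, 63.9004020690918), 0.9326352477073669)
pad [(np.float64(-0.029636310791181477), np.float64(-0.043073336319917395), np.float64(0.07926540751699007))]
```

Jig pose: origin (0.5175, -0.008), yaw such that jig x = (-0.243, -0.970). Checks against it:

| Item | Measured | Expected |
|---|---|---|
| Plain end of rail, jig x | -8.8 mm | about -8 mm |
| Handle end to pivot | 80 mm | just past the 75 mm point |
| Guide block, jig y | -40 mm | -40 mm |

The lens is at (0.659, 0.2425, 0.2662), with yaw 10.3° and pitch 13.4°, which lies inside 11 to 29°. Now checking IK for both grasp signs.

```bash
cat > plan.py <<'E'
from station import env, optics, job
from h import *
from scipy.spatial.transform import Rotation as R
np.set_printoptions(precision=3,suppress=True,linewidth=160)
XJ=np.array([-.2427,-.9701,0]); YJ=np.array([.9701,-.2427,0]); O=np.array([.5175,-.0079,0]); Zu=np.array([0,0,1.])
def J(x,y,z): return O+XJ*x+YJ*y+Zu*z
def quat(y,z): return R.from_matrix(np.c_[np.cross(y,z),y,z]).as_quat()
def DOWN(sg): return quat(sg*YJ,-Zu)
yaw,pit=np.radians([10.3,13.4]); LENS=np.array([.659,.2425,.2662])
CX=np.array([np.cos(pit)*np.cos(yaw),np.cos(pit)*np.sin(yaw),np.sin(pit)]); CY=np.cross(Zu,CX);CY/=np.linalg.norm(CY);CZ=np.cross(CX,CY)
FOCUS=LENS-.12*CX
E
cat > ik.py <<'E'
from plan import *
G=.010 # grip offset toward drilled end
for sg in (1,-1):
    d=DOWN(sg); f=quat(-sg*CY,-CZ) # rail y=-YJ
    c=FOCUS-(.07-G)*CX
    for nm,p,q in(("via",[.2,.45,.48],d),("press",J(.13,-.04,.3),d),("pressend",J(.138,-.04,.24),d),("grasp",J(-.078-G,-.04,.0205+.186),d),("out",J(-.078-G,-.16,.30),d),("final",c+CZ*.167,f),("pre",c+CZ*.167-.1*CX+.03*CZ,f)):
        s=env.inverse_kinematics(np.array(p),q); print(sg,nm,np.round(p,3),s)
E
python3 ik.py
```

```text
1 via [0.2  0.45 0.48] [-1.489  0.31   0.397  1.756 -0.133  1.102 -1.294]
1 press [ 0.447 -0.124  0.3  ] [-0.206  0.559  0.637  2.08  -0.536  0.667  0.545]
1 pressend [ 0.445 -0.132  0.24 ] [ 0.063  0.611  0.262  2.121 -0.349  0.45   0.351]
1 grasp [0.5   0.087 0.206] [-0.394  0.714  0.272  2.024 -0.411  0.456 -0.059]
1 out [0.384 0.116 0.3  ] [-0.603  0.434  0.35   2.234 -0.297  0.516 -0.269]
1 final [0.449 0.204 0.387] [-0.98   0.422  0.69   1.984 -0.386  0.623 -1.464]
1 pre [0.346 0.186 0.393] [-1.195  0.253  0.771  2.208 -0.22   0.534 -1.673]
-1 via [0.2  0.45 0.48] [-0.86   0.324 -0.459  1.737  0.158  1.117  1.528]
-1 press [ 0.447 -0.124  0.3  ] [-0.459  0.76   1.133  2.086 -0.909  0.913 -2.183]
-1 pressend [ 0.445 -0.132  0.24 ] [ 0.507  0.625 -0.391  2.108  0.488  0.496  2.645]
-1 grasp [0.5   0.087 0.206] [ 0.017  0.721 -0.355  2.011  0.504  0.495  2.19 ]
-1 out [0.384 0.116 0.3  ] [-0.09   0.434 -0.353  2.219  0.291  0.531  2.231]
-1 final [0.449 0.204 0.387] [-0.494  0.356  0.005  1.971  0.124  0.595  1.166]
-1 pre [0.346 0.186 0.393] [-0.62   0.201  0.05   2.194  0.155  0.536  1.054]
```

Run:
```python
from plan import *
d=DOWN(1); T=.186
env.reach([.2,.45,.48],d); 
env.command_gripper(0.0,20)
env.reach(J(.130,-.041,T+.125),d)
print(env.observe()["t"])
c0=env.movel(J(.130,-.041,T+.100),feed=.08,stop_force=8); print(c0,env.observe()["tool_pos"])
if not c0:
    c1=env.movel(J(.138,-.041,T+.048),feed=.04,stop_force=22)
    o=env.observe(); print(c1,o["tool_pos"],"tip z",o["tool_pos"][2]-T,o["contact_force"],o["t"])
for n in("top","side"):
    c=optics.capture(n); np.savez(n+"2.npz",**c)
t,s=load("top2"),load("side2")
a=cv2.resize(t["frame"][125:221,278:406,::-1],(400,300),interpolation=cv2.INTER_CUBIC); b=cv2.resize(s["frame"][200:320,280:440,::-1],(400,300),interpolation=cv2.INTER_CUBIC)
cv2.imwrite("pics/press.png",np.hstack([a,b]))
```

```text
6.5083
False [ 0.446 -0.124  0.286]
True [ 0.444 -0.135  0.243] tip z 0.05748118564489513 [-2.061  1.397 10.45 ] 8.0167
```

View pics/press.png

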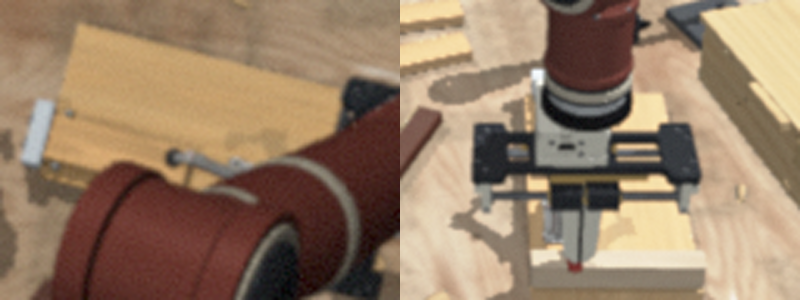

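The fingers press the handle near the fence (side crop (575,265)), and the pad has swung up. The tip is at z = 57.5 mm, about as expected for fully open. I'll push once more to be sure, retract and check.

Run:
```python
from plan import *
T=.186; p=env.observe()["tool_pos"]
print(env.movel(p-[0,0,.006],feed=.03,stop_force=18)); o=env.observe(); print("tip",o["tool_pos"][2]-T,o["contact_force"])
env.movel([p[0],p[1],T+.16],feed=.2)
env.command_gripper(.093)
env.reach(J(-.088,-.040,T+.13),DOWN(1))
s=optics.capture("side"); np.savez("side3.npz",**s)
w=cloud(s); h=cv2.cvtColor(s["frame"],cv2.COLOR_RGB2HSV); r=((h[...,0]<6)|(h[...,0]>174))&(h[...,1]>150)&(h[...,2]>60)
m=np.zeros_like(r); m[255:315,325:375]=r[255:315,325:375]; q=w[m]; d=np.linalg.svd(q-q.mean(0))[2][0]; a=(q-q.mean(0))@d
print("handle",m.sum(),q.mean(0)+d*a.min(),q.mean(0)+d*a.max(),"zmax",q[:,2].max(), env.observe()["t"])
cv2.imwrite("pics/hover.png",cv2.resize(s["frame"][160:340,270:450,::-1],(540,540),interpolation=cv2.INTER_CUBIC))
```

```text
True
tip 0.05727437770969743 [-2.313  2.423 16.498]Traceback (most recent call last):
  File "<stdin>", line 9, in <module>
    u, s, vh = gufunc(a, signature=signature)
               ~~~~~~^^^^^^^^^^^^^^^^^^^^^^^^
    raise LinAlgError("SVD did not converge")
numpy.linalg.LinAlgError: SVD did not converge
```

Run:
```python
from h import *
s=load("side3"); w=cloud(s); h=cv2.cvtColor(s["frame"],cv2.COLOR_RGB2HSV); r=((h[...,0]<6)|(h[...,0]>174))&(h[...,1]>150)&(h[...,2]>60)
m=np.zeros_like(r); m[255:315,325:375]=r[255:315,325:375]; q=w[m]; q=q[~np.isnan(q).any(1)]; print(len(q),np.percentile(q,[0,5,50,95,100],axis=0).round(4))
cv2.imwrite("pics/hover.png",cv2.resize(s["frame"][160:340,270:450,::-1],(540,540),interpolation=cv2.INTER_CUBIC))
```

```text
104 [[ 0.435  -0.1473  0.0517]
 [ 0.4372 -0.1444  0.0547]
 [ 0.4466 -0.1124  0.0576]
 [ 0.4571 -0.0775  0.0606]
 [ 0.4596 -0.072   0.0617]]
```

View pics/hover.png

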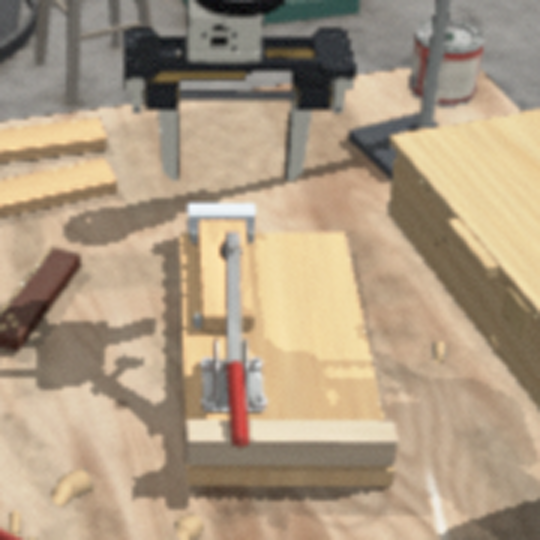

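The handle lies level (top at about 57 mm), so the clamp is fully open with the pad raised. The rail is still in place and the gripper is aligned with it. Grasp, lift and draw away lengthwise.

Run:
```python
from plan import *
T=.186; d=DOWN(1); f=lambda x,y,z:J(x,y,z+T)
print(env.movel(f(-.088,-.0405,.0205),feed=.12,stop_force=12)); o=env.observe(); print("tip",o["tool_pos"][2]-T,o["contact_force"])
env.command_gripper(.03,30); o=env.observe(); print(o["width"],o["grasp_force"],o["contact_force"],o["t"])
if o["width"]>.04:
    env.movel(f(-.088,-.0405,.0205+.028),feed=.08)
    env.movel(f(-.158,-.0405,.0205+.028),feed=.12)
    env.movel(f(-.158,-.0405,.16),feed=.2)
    o=env.observe(); print(o["width"],o["grasp_force"],o["contact_force"],o["t"])
for n in("top","side"):
    c=optics.capture(n); np.savez(n+"4.npz",**c)
cv2.imwrite("pics/held.png",np.hstack([load("side4")["frame"][150:330,270:470,::-1],load("top4")["frame"][90:270,220:420,::-1]]).repeat(2,0).repeat(2,1))
```

```text
False
tip 0.021051706946879578 [ 0.815 -1.61   0.326]
0.043263510908485694 29.99862313270569 [-0.885  0.681  1.955] 13.3333
0.043922167683452605 29.998307526111603 [-0.561  0.43  -1.494] 15.275
```

View pics/held.png

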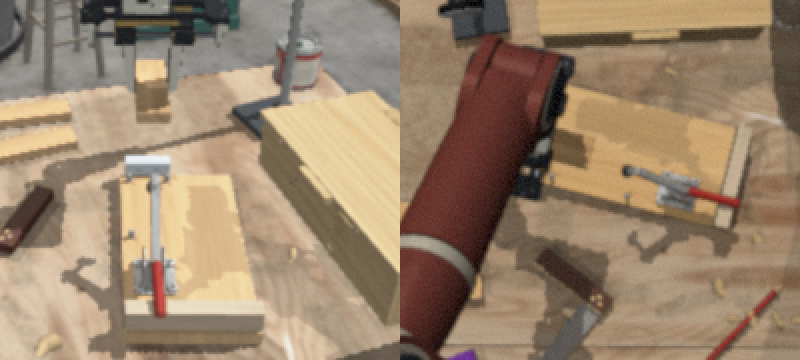

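The rail is held level, clear of the jig, with the clamp still open. Next I retreat, rotate to the pre-pose and approach along the line of sight.

Run:
```python
from plan import *
G=.010; H=.1805; q=quat(-CY,-CZ); c=FOCUS-(.07-G)*CX+CZ*H
o=env.observe(); env.movel([.42,.13,.38],feed=.2)
env.reach(c-.08*CX,q)
env.movel(c,feed=.08); env.hold(.3)
o=env.observe(); print(o["t"],o["tool_pos"]-c,(R.from_quat(o["eef_rot"])*R.from_quat(q).inv()).magnitude(),o["width"],o["grasp_force"],o["contact_force"])
for n in("top","side"):
    cs=[optics.capture(n) for _ in range(10)]
    z=np.stack([k["range_z"] for k in cs]); k=cs[0]; k["range_z"]=np.median(z,0); k["frame"]=np.mean([i["frame"] for i in cs],0).round().astype("u1"); np.savez(n+"5.npz",**k)
a=cv2.resize(load("side5")["frame"][80:200,280:440,::-1],(400,300),interpolation=cv2.INTER_CUBIC); b=cv2.resize(load("top5")["frame"][50:170,190:350,::-1],(400,300),interpolation=cv2.INTER_CUBIC)
cv2.imwrite("pics/final.png",np.hstack([a,b]))
```

```text
18.4583 [-0.  0. -0.] 0.000356530404617135 0.0436260314674758 29.998255670070648 [ 0.357  0.099 -0.539]
```

View pics/final.png

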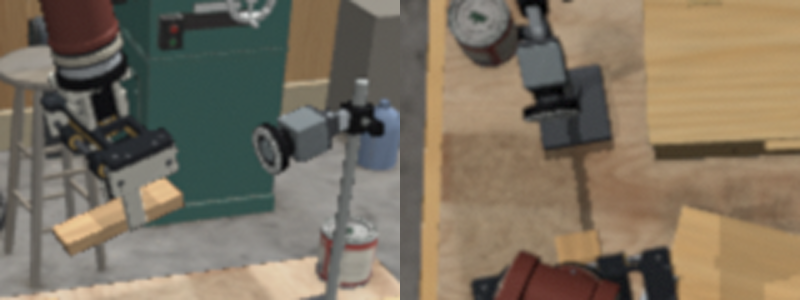

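The rail is held with its drilled end toward the lens: end at about side crop (180,200), and top crop (577,243). Next I measure the rail in the lens axes.

```bash
cat > chk.py <<'E'
from plan import *
A=np.c_[CX,CY,CZ]
for n in("side","top"):
    c=load(n+"5"); w=cloud(c); L=(w-LENS)@A*1000
    h=cv2.cvtColor(c["frame"],cv2.COLOR_RGB2HSV)
    m=(h[...,0]>8)&(h[...,0]<28)&(h[...,1]>70)&(abs(L[...,1])<40)&(abs(L[...,2])<25)&(L[...,0]>-300)&(L[...,0]<-90)
    q=L[m]; print(n,m.sum(),"x,y,z pct",np.percentile(q,[0,1,3,50,97,99,100],axis=0).tolist() if 0 else np.percentile(q,[0,2,50,98,100],axis=0).round(1).tolist())
    def pf(sel,nm):
        p=q[sel]; 
        if len(p)<25: return print(nm,len(p))
        for _ in range(3): k=p.mean(0); nn=np.linalg.svd(p-k)[2][2]; r=(p-k)@nn; p=p[abs(r)<2.2*r.std()]
        nn*=np.sign(nn[np.argmax(abs(nn))]); print(nm,len(p),"c",k.round(1),"n",nn,"deg",np.degrees(np.arcsin(nn)).round(1),"rms",r.std())
    pf(q[:,2]>5.5,"topface"); pf((q[:,1]<-17)&(abs(q[:,2])<5),"sideface")
# ring again, to be sure the camera has not moved
E
python3 chk.py
```

```text
side 563 x,y,z pct [[-259.9, -26.0, -6.8], [-259.1, -23.7, -4.9], [-203.4, -11.3, 8.5], [-122.5, 20.1, 9.6], [-119.5, 21.8, 24.4]]
topface 380 c [-194.7   -1.8    8.7] n [0. 0. 1.] deg [ 0.  0. 90.] rms 0.47434297936251735
sideface 116 c [-195.3  -22.5    0.2] n [0.001 1.    0.008] deg [ 0.1 89.6  0.4] rms 0.5892294803237644
top 240 x,y,z pct [[-257.7, -23.0, -9.2], [-256.1, -22.9, -1.4], [-135.2, -6.3, 8.0], [-118.4, 19.7, 9.6], [-117.9, 20.8, 9.8]]
topface 223 c [-148.6   -3.6    8. ] n [-0.001 -0.007  1.   ] deg [-0.1 -0.4 89.6] rms 0.7424923756378461
sideface 7
```

In the lens axes the rail's end is at x = -119 to -120 mm, centred within 1 mm, with face normals within 0.5°. The grip is steady and nothing else was touched, so I'm handing in.

```bash
python3 -c "
from station import env,job
env.hold(.5); o=env.observe(); print(o['t'],o['grasp_force'],abs(o['joint_vel']).max()); print(job.job_done())"
```

```text
19.9583 29.998255670070648 0.00215435294769357
the job is handed in; nothing more can be done
None
```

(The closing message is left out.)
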